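# Lock a flat-pack panel with its cam disc

## Task

Push the upright front panel fully onto the flat side panel until its bolt head stops inside the still-open cam disc; then take the wide screwdriver from its stand and turn the disc clockwise so that it draws the front panel tight against the side panel, with no gap left. Turn the disc only with the screwdriver, put the screwdriver back upright in its stand, fully down, and leave the other things on the worktop where they are.

Things in the scene. Friction and masses are not known exactly. Their poses are not given: they have to be found in the camera images.
- side_panel: Flat-pack board of light wood lying flat on the worktop, 120 (x) x 124 (y) x 40 mm high, cannot move. Its origin is on the worktop directly under the centre of the steel cam disc; z up. The board reaches from x = -45 mm (the edge face that meets the front panel) to x = +75 mm, and y = -62 to +62 mm. The front panel comes in along the board's +x.
- cam_disc: Round steel cam disc, 65 mm across, sunk in the top of the side panel, its top face 39.5 mm above the worktop; it only turns about its vertical axis. Origin on that axis at worktop height; x lies along the screwdriver slot and turns with the disc.
- cam_slot (a point): Centre of the mouth of the straight slot in the cam disc, 39.5 mm above the worktop; x along the slot, z up. The slot is 25 mm long, 7 mm wide (11 mm wide and 29 mm long at the top, where a 2 mm chamfer runs round it) and 8.5 mm deep, flat-bottomed.
- cam_turn (a joint): Turn of the cam disc in rad, growing clockwise seen from above; range 0 to 1.45. At 0 the slot points along the side panel's x, at the bolt. It starts at 0 to 0.12, open to the bolt head. From about 0.45 on it holds the bolt head and draws the panel in; by 1.25 the gap is closed. It stays where it is left; about 0.15 to 0.3 N m turns it.
- front_panel: Upright loose board of light wood standing on its long edge, 18 mm thick (x), 130 mm wide (y), 60 mm high, 0.25 to 0.5 kg. Origin at the centre of its underside; +x points to the side panel. Two wooden dowels (10 mm across, 42 mm long, at y = -45 and +45 mm, 17 mm up) are already started in the side panel's holes, so it slides only along the side panel's x; that takes 1 to 4 N.
- bolt_head (a point): Centre of the T head (upright steel pin, 10 mm across, 21 mm high) of the bolt that stands out 30 mm from the front panel's +x face, 17 mm above the worktop. At the start a gap of 20 to 32 mm separates the boards; pushed home by hand, the head stops inside the open disc with a gap of about 5 mm left, which only the disc can close.
- panel_end_a (a point): Point on the +x face of the front panel (the face towards the side panel), 55 mm to its +y side, 20 mm up; it lies at x = -45 mm of the side panel when there is no gap.
- panel_end_b (a point): The same at the -y side: 55 mm to -y, 20 mm up.
- screwdriver: Wide-blade screwdriver, 161 mm long, 0.16 kg, upright in its stand. Origin at the underside of its round flange (40 mm across, 6 mm thick), on the axis; z up along the handle. Black handle 6 to 86 mm above the origin, 36 mm (x) by 24 mm (y), flat sides; grip across the 24 mm. Below the origin a 10 mm shank, then a flat blade 20 mm wide (x), 4 mm thick (y), 19 mm high.
- screwdriver_tip (a point): Middle of the blade's lower end, 75 mm below the screwdriver's origin; x along the blade's width.
- tool_stand: Wooden block, 74 (x) x 60 (y) x 88 mm high, cannot move, with an upright through-hole 30 mm (x) by 14 mm (y) in its middle, in which the screwdriver stands on its flange. Origin at the centre of its underside; z up.
- spice_jar_a: Spice jar with dark cap, 41 mm across, 105 mm high; bystander. Origin at its underside.
- spice_jar_b: Another spice jar, same size; bystander.
- honey_jar: Glass jar with lid, 60 mm across, 99 mm high; bystander. Origin at its underside.
- mug: White mug, 82 mm across, 94 mm high; bystander. Origin at its underside.
- tuna_tin: Flat round tin, 86 mm across, 40 mm high; bystander. Origin at its underside.
- egg_cup: Small striped egg cup, 41 mm across, 48 mm high; bystander. Origin at its underside.
There are look-alikes about, which are no part of the job. Of the things like the screwdriver, leave any that is pink; of the rest the larger one is meant.

How it is judged (in metres and radians):
On the way, in this order (a step that is already met when the one before it is completed fails the run):
1. the front panel is pushed home by hand: gap at both ends under 7.5 mm, cam disc still open (under 0.35 rad) (x of each of panel_end_a, panel_end_b in the frame of side_panel above -0.0525 m and value of joint cam_turn below 0.35 rad), for 0.2 s.
2. the cam disc is turned and has drawn the panel tight: gap under 2 mm at both ends, disc past 1.0 rad (x of each of panel_end_a, panel_end_b in the frame of side_panel above -0.047 m and value of joint cam_turn above 1 rad), for 0.2 s.
At the end, for the whole second after the job is handed in: The front panel is tight against the side panel (gap under 2 mm at both ends) with the cam disc turned past 1.0 rad; the screwdriver stands upright (within 0.08 rad) in its stand, its flange down on the block (within 4 mm in height, 8 mm along x, 6 mm along y), everything at rest and released (all of step 2 and x of screwdriver in the frame of tool_stand between -0.008 and 0.008 m and y of screwdriver in the frame of tool_stand between -0.006 and 0.006 m and z of screwdriver in the frame of tool_stand between 0.084 and 0.092 m and angle between screwdriver's own z axis and vertical below 0.08 rad and linear speed of each of screwdriver, front_panel below 0.02 m/s); the robot touches nothing.
It fails at once if the fingers or the arm touch the cam disc themselves (contact force between any of the fingers, the arm and cam_disc above 1 N).
It fails at once if a bystander (spice jars, honey jar, mug, tuna tin, egg cup) is moved more than 30 mm (distance of any of spice_jar_a, spice_jar_b, honey_jar, mug, tuna_tin, egg_cup from where it was at the start of the episode above 0.03 m).
It also fails if it takes over 64 s, if anything falls off the work surface, if the arm or the gripper's body presses on something with over 40 N, if the wrist force passes 120 N, or if a joint passes its speed limit or range.

## Robot

A 7-joint arm with a two-finger parallel gripper is mounted at the origin on a cart in front of the work surface, level with it; the furniture and walls round the work are solid. World frame = base frame: x ahead of the robot, y to its left, z up, the work surface at z = 0. Lengths are in mm, angles in rad, forces in N, time in s.
With the tool pointing down it reaches from about 425 to 1025 mm from the base axis. Payload 9.4 kg.
Tool frame: the origin (TCP) lies midway between the tips of the shut fingers; the grasp point (between the pads) lies 19 mm behind it; z points along the fingers, x is the direction in which the jaws open and shut, and the axes are right-handed (so a half turn about z gives the same grasp; the last joint's range is limited). The gripper opens to 93 mm and grips with 3 to 60 N. Pads are 15 mm wide; open, the fingers measure 128 mm over their backs; the gripper's body (75 mm by 188 mm) begins 65 mm behind the grasp point.
Start: joints at [-1.224, 0.599, -0.003, 1.599, 0.002, 0.943, -0.08], TCP at [298.144, 660.859, 218.618] pointing down, gripper open.
Joint ranges: [-2.57, 2.57], [-0.35, 1.97], [-1.29, 1.29], [0.11, 2.56], [-1.05, 4.19], [0.11, 1.86], [-2.63, 2.63]. Speed limits (rad/s): [2.22, 2.22, 3.01, 3.01, 3.14, 3.14, 3.14].

## Interface

Orientations are given as a rotation vector (axis times angle).
In Python, from rig import r gives the robot as it stands. The module is installed in compiled form; this text tells all that it offers.
- The arm moves only by the shell command python3 -m handwheel 'ROWS' [FORCE]. ROWS is JSON, a list of rows, each a list of 3 entries, a list of its own where there are three numbers: the turn, a rotation vector about the tool's x, y, z in degrees, then the shift along the tool's x, y, z in mm, then the opening, from 0 (shut) to 1 (fully open). A call has exactly 10 rows; each row is the pose to reach, as a shift and turn from the pose commanded when the call began, along the tool's axes at that moment; what a row does not reach only later rows make up. A row lasts 1/8 s, in which the tool goes at most 62.5 mm and 10.7 degrees, less where a joint would pass 70% of its speed; a pose out of reach is approached as far as the arm can. A call with a gripper value outside its range is refused whole. The fingers move at their own pace and stop on an object; FORCE is the grip in N (left out, the last holds). Time passes only in rows, so rows that repeat a pose let the fingers close, or fill a call up. It gives the time, the measured TCP pose, the force and the opening at its end, in the units of the state.
- r.get_obs(): the state, without advancing time (a new reading comes with each control period).
- r.get_image(name): name is "scene" or "top" or "wrist"; returns (picture, depth): 420x560x3 uint8, blue, green, red; 420x560 float32, mm along the optical axis (not along the pixel's ray), 0 where there is no reading.
- r.calibration(name): a dict with "mtx" (3x3 intrinsics, pixels), "R" (3x3) and "t" (3): a world point X has camera coordinates R X + t; the wrist camera has in their place "mount" (4x4, takes a point from camera to tool coordinates, whose origin is the TCP and whose axes are the tool frame's). Camera axes: x right, y down, z forward; pixel columns grow to the right and rows downward; lengths in mm; the calibration is good to about 2 mm. A picture is of the moment at which its call begins: read the wrist's pose just before it. calibration takes no time and is no camera call.
- r.close_job(): hands the job in, once; it reports no verdict.
Trained networks look in the newest picture that a camera, given by its name, has taken for a name from the list of things; names that differ only in an ending like _2 or _b are one class to them, and where a whole thing is asked for, a point or a joint stands for the part that bears it (a point fixed in the world has none). Each returns a list of dicts, best first, with "p" (0 to 1); they miss things now and then, are a little off and sometimes report something else, mostly with a low value. They report only what shows in the picture. A call takes as long as a camera call. They do not tell look-alikes from the thing itself.
- r.recognise(camera, label): "centre" ([x, y, z] in mm, in world coordinates, good to about 4 mm: the middle of the surface that is visible of it).
- r.outline_of(camera, label): "region" (420x560 bool, what is visible of it).
The state is a dict: "clock": time; "q": joint angles; "joint_vel": joint speeds; "effort": joint torques, N m; "tcp_pos": TCP position; "orientation": TCP orientation; "force": force on the tool from outside, world axes, zero at the start; "ft_torque": the same for the moment, N m; "opening": finger opening in mm.
Only numpy, scipy, OpenCV 4.12 (cv2) and the standard library are available. Lean on these libraries where they do the work, as an engineer would, in place of code of your own. Each camera call takes 0.05 s, during which the arm holds its last target. There are 200 camera calls.

## Working session

There is one attempt and no reset: what is moved stays moved. The work goes in short steps, Python scripts to look and compute and a shell command to move; the robot and the scene stay as the last step left them, time stands still between calls to the robot, and variables do not carry over. Pictures are saved under pics/ and viewed, about 8 in all and at most 12, crops included, and the job is handed in when it is done.

```bash
mkdir -p pics
cat > h.py <<'E'
import numpy as np, cv2
from scipy.spatial.transform import Rotation as Ro
from rig import r
def cam(name):
    o=r.get_obs(); im,d=r.get_image(name); c=r.calibration(name)
    K=np.array(c["mtx"])
    if "mount" in c:
        T=np.eye(4);T[:3,:3]=Ro.from_rotvec(o["orientation"]).as_matrix();T[:3,3]=o["tcp_pos"]
        M=T@np.array(c["mount"])
    else:
        M=np.eye(4);R=np.array(c["R"]);M[:3,:3]=R.T;M[:3,3]=-R.T@np.array(c["t"])
    return im,d,K,M
def cloud(d,K,M):
    v,u=np.indices(d.shape); P=np.stack([(u-K[0,2])*d/K[0,0],(v-K[1,2])*d/K[1,1],d],-1)
    W=P@M[:3,:3].T+M[:3,3]; W[d<=0]=np.nan; return W
def proj(X,K,M):
    p=(np.asarray(X)-M[:3,3])@M[:3,:3]; p=p@K.T; return p[...,:2]/p[...,2:]
def st():
    o=r.get_obs(); print(round(o["clock"],2),np.round(o["tcp_pos"],1),np.round(o["orientation"],3),"F",np.round(o["force"],1),"T",np.round(o["ft_torque"],2),"open",np.round(o["opening"],1)); return o
E
python3 - <<'E'
from h import *
o=st(); print(Ro.from_rotvec(o["orientation"]).as_matrix().round(3))
ims=[]
for n in ("scene","top"):
    im,d,K,M=cam(n); cv2.imwrite(f"pics/{n}0.png",im); print(n,M.round(2).tolist(),K.round(1).tolist())
    for l in ("screwdriver","tool_stand","front_panel","side_panel","cam_disc","cam_slot","spice_jar_a","honey_jar","mug","tuna_tin","egg_cup"):
        print(l,[(np.round(x["centre"]).tolist(),round(x["p"],2),proj(x["centre"],K,M).round().tolist()) for x in r.recognise(n,l)])
E
```

```text
0.0 [298.  660.4 217.8] [ 2.638e+00  1.704e+00 -2.000e-03] F [ 0.1 -0.4  0.1] T [-0.09 -0.05  0.04] open 92.8
[[ 0.411  0.912 -0.   ]
 [ 0.912 -0.411 -0.001]
 [-0.002  0.    -1.   ]]
scene [[0.85, -0.29, 0.44, 148.43], [-0.53, -0.47, 0.71, -517.76], [-0.01, -0.83, -0.55, 660.31], [0.0, 0.0, 0.0, 1.0]] [[427.7, 0.0, 284.4], [0.0, 427.7, 211.7], [0.0, 0.0, 1.0]]
screwdriver [([470.0, -137.0, 88.0], 0.69, [330.0, 333.0]), ([467.0, -60.0, 138.0], 0.59, [303.0, 285.0]), ([477.0, 160.0, 80.0], 0.56, [251.0, 244.0])]
tool_stand [([448.0, -69.0, 61.0], 0.66, [297.0, 323.0])]
front_panel [([564.0, 214.0, 39.0], 0.92, [273.0, 234.0])]
side_panel [([541.0, 320.0, 44.0], 0.59, [245.0, 215.0])]
cam_disc [([557.0, 309.0, 38.0], 0.65, [252.0, 217.0]), ([448.0, -64.0, 67.0], 0.17, [295.0, 319.0])]
cam_slot [([551.0, 305.0, 39.0], 0.72, [251.0, 218.0]), ([465.0, -58.0, 137.0], 0.67, [302.0, 285.0])]
spice_jar_a [([681.0, 154.0, 72.0], 0.88, [327.0, 221.0]), ([593.0, 35.0, 38.0], 0.72, [326.0, 272.0]), ([685.0, 214.0, 70.0], 0.65, [314.0, 209.0])]
honey_jar [([620.0, -80.0, 70.0], 0.92, [373.0, 288.0]
[... 635 characters left out ...]
 168.0], 0.71, [381.0, 253.0])]
cam_disc [([556.0, 308.0, 39.0], 0.68, [238.0, 223.0])]
cam_slot [([552.0, 306.0, 42.0], 0.93, [239.0, 224.0]), ([682.0, 166.0, 102.0], 0.61, [292.0, 171.0])]
spice_jar_a [([682.0, 168.0, 105.0], 0.72, [291.0, 170.0]), ([688.0, 230.0, 99.0], 0.57, [267.0, 169.0])]
honey_jar [([630.0, -63.0, 96.0], 0.78, [382.0, 190.0])]
mug [([494.0, 533.0, 35.0], 0.55, [153.0, 247.0]), ([681.0, 171.0, 104.0], 0.45, [290.0, 171.0]), ([687.0, 233.0, 100.0], 0.28, [266.0, 169.0])]
tuna_tin [([466.0, -26.0, 86.0], 0.68, [369.0, 254.0]), ([665.0, 92.0, 41.0], 0.61, [319.0, 181.0]), ([468.0, -39.0, 170.0], 0.16, [381.0, 253.0])]
egg_cup [([598.0, 51.0, 46.0], 0.54, [335.0, 205.0])]
```

Run:
```python
import cv2,numpy as np
a=cv2.imread("pics/scene0.png");b=cv2.imread("pics/top0.png")
a=cv2.resize(a[150:420,180:460],(800,771))[:,:]
cv2.imwrite("pics/s0c.png",cv2.resize(a,(622,600)))
```

```text
(no output)
```

View pics/top0.png

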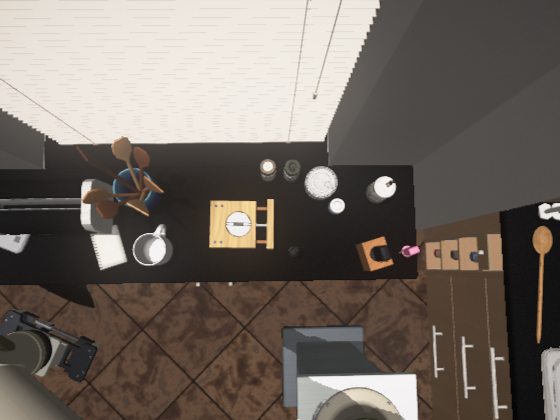

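View pics/s0c.png

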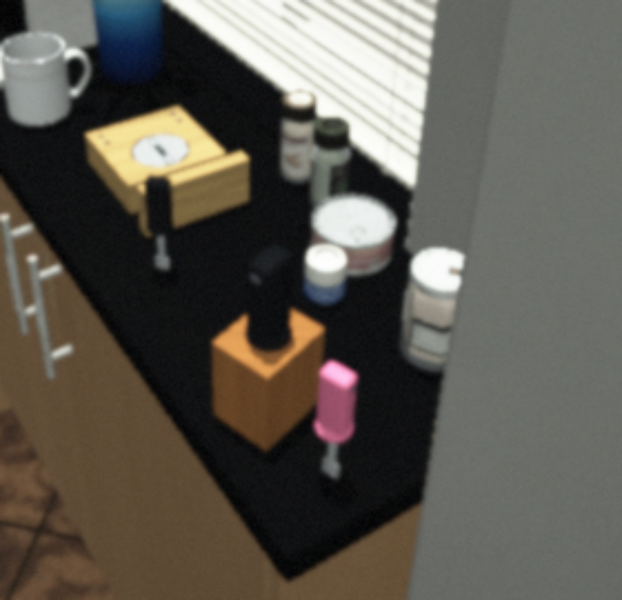

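Run:
```python
from h import *
im,d,K,M=cam("top"); W=cloud(d,K,M); 
def rect(x0,x1,y0,y1,z0,z1,n):
    m=(W[...,0]>x0)&(W[...,0]<x1)&(W[...,1]>y0)&(W[...,1]<y1)&(W[...,2]>z0)&(W[...,2]<z1)
    p=W[m]; (c,s,a)=cv2.minAreaRect(p[:,:2].astype(np.float32)); print(n,m.sum(),np.round(c,1),np.round(s,1),round(a,1),"z",np.round(np.percentile(p[:,2],[10,50,90]),1))
rect(470,630,245,400,32,48,"side")
rect(470,640,190,262,50,68,"front")
rect(400,540,-90,40,80,96,"stand")
rect(400,540,-90,40,140,190,"handle")
rect(420,520,110,200,30,200,"smalldrv")
rect(420,520,-150,-85,30,200,"pink")
rect(560,650,20,70,30,60,"egg")
rect(560,720,-110,-20,60,140,"honey")
rect(420,560,480,600,60,140,"mug")
print(r.calibration("wrist")["mount"])
```

```text
side 2071 [554.2 324.4] [119.6 124.2] 88.1 z [36.8 40.  43.1]
front 337 [551.6 225.7] [ 17.6 129. ] 87.8 z [56.8 60.4 63. ]
stand 463 [469.  -45.8] [74.  60.9] 16.5 z [85.2 88.6 92.2]
handle 185 [469.2 -46. ] [36.1 25.1] 16.9 z [156.1 172.6 176.3]
smalldrv 100 [478.4 167.4] [26.1 25.8] 1.3 z [ 56.1 112.4 116.1]
pink 153 [ 474.5 -130. ] [28.2 25.2] 19.1 z [ 59.7 109.1 120.7]
egg 246 [614.6  49.3] [72.3 37.2] 6.4 z [35.7 45.1 49.3]
honey 689 [664. -65.] [112.  89.] 0.0 z [ 73.5  98.9 117.5]
mug 410 [498.1 530.8] [98.5 83.8] 10.6 z [66.5 84.3 94.7]
[[ 9.99999610e-01  7.39228227e-04 -4.83441848e-04  8.50671281e-01]
 [-6.03558197e-04  9.71497136e-01  2.37050525e-01 -6.53010047e+01]
 [ 6.44896809e-04 -2.37050140e-01  9.71497203e-01 -1.66150399e+02]
 [ 0.00000000e+00  0.00000000e+00  0.00000000e+00  1.00000000e+00]]
```

Candidates for the screwdriver (scene-crop pixels): the black one in the wooden stand (268,300), the small black one at (158,215), and the pink one at (337,410). I choose the larger black one, in the stand. The panel gap is about 30 mm, and the push goes along world +y.

```bash
python3 -m handwheel '[[[0,0,10],[-35,44,2],0],[[0,0,20],[-70,87,4],0],[[0,0,30],[-104,131,6],0],[[0,0,40],[-139,174,8],0],[[0,0,50],[-173,218,10],0],[[0,0,60],[-208,262,12],0],[[0,0,70],[-243,305,14],0],[[0,0,80],[-277,349,16],0],[[0,0,90],[-312,392,18],0],[[0,0,100],[-346,436,18],0]]' 20; python3 -c "
from h import *
o=st();print(o['q'])"
```

```text
clock: 2.5
tcp_pos: [554.0, 164.7, 200.8]
orientation: [-2.999, 0.934, -0.0]
force: [0.2, 0.2, 0.3]
opening: 0.8
2.5 [554.  164.7 200.8] [-2.999  0.934 -0.   ] F [0.2 0.2 0.3] T [-0.03  0.09 -0.02] open 0.8
[-0.72001101  0.48055588  0.48186542  1.98177428 -0.319248    0.75233885
 -0.65275093]
```

```bash
python3 -m handwheel '[[[0,0,10],[0,0,0],0],[[0,0,20],[0,0,0],0],[[0,0,30],[0,0,0],0],[[0,0,40],[0,0,0],0],[[0,0,50],[0,0,0],0],[[0,0,57],[0,0,0],0],[[0,0,57],[0,0,0],0],[[0,0,57],[0,0,0],0],[[0,0,57],[0,0,0],0],[[0,0,57],[0,0,0],0]]'
python3 - <<'E'
from h import *
o=st();print(o['q'], Ro.from_rotvec(o["orientation"]).as_matrix().round(3))
im,d,K,M=cam("wrist"); cv2.imwrite("pics/w1.png",im); W=cloud(d,K,M)
def rect(x0,x1,y0,y1,z0,z1,n):
    m=(W[...,0]>x0)&(W[...,0]<x1)&(W[...,1]>y0)&(W[...,1]<y1)&(W[...,2]>z0)&(W[...,2]<z1)
    p=W[m]; 
    if len(p)<9: print(n,len(p)); return
    (c,s,a)=cv2.minAreaRect(p[:,:2].astype(np.float32)); print(n,m.sum(),np.round(c,1),np.round(s,1),round(a,1),"z",np.round(np.percentile(p[:,2],[10,50,90]),1))
rect(470,640,190,262,50,68,"front")
rect(470,640,190,262,20,68,"frontall")
rect(470,630,255,400,32,48,"side")
E
```

```text
clock: 3.75
tcp_pos: [553.3, 166.1, 200.7]
orientation: [-2.197, 2.245, 0.0]
force: [0.1, 1.1, 0.5]
opening: 0.6
3.75 [553.3 166.1 200.7] [-2.197  2.245  0.   ] F [0.1 1.1 0.5] T [-0.01  0.15 -0.02] open 0.6
[-0.90359942  0.55030129  0.77732364  1.99225407 -0.53086609  0.81083734
 -1.41398681] [[-0.022 -1.     0.   ]
 [-1.     0.022  0.   ]
 [-0.    -0.    -1.   ]]
front 2805 [559.4 224.6] [ 18.4 115.9] 88.6 z [58.5 59.9 60.9]
frontall 3795 [554.1 239.3] [ 47.9 127.1] 88.8 z [22.6 59.5 60.8]
side 16562 [554.7 324.1] [121.4 124.8] 88.4 z [38.8 39.9 40.9]
```

View pics/w1.png

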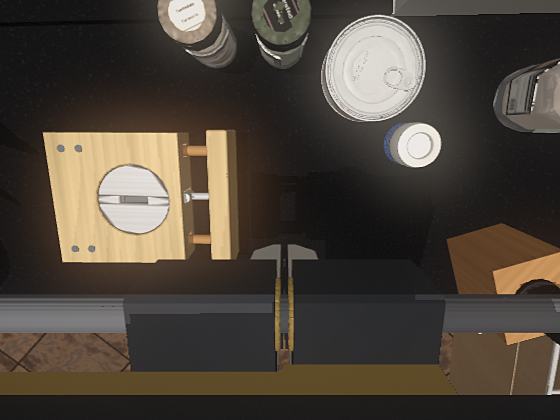

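```bash
python3 - <<'E'
from h import *
im,d,K,M=cam("wrist"); W=cloud(d,K,M); g=im.max(2)
R=np.hypot(W[...,0]-554.2,W[...,1]-309.2)
m=(R<20)&(g<150); p=W[m]; print(m.sum()); print(cv2.minAreaRect(p[:,:2].astype(np.float32)))
dm=(R<42)&(W[...,2]>25)&(im.max(2).astype(int)-im.min(2)<25)&(g>150); q=W[dm][:,:2].astype(np.float32); print(dm.sum(),cv2.minEnclosingCircle(q),np.median(W[dm][:,2]))
d2=p[:,:2]-p[:,:2].mean(0); u,s,vt=np.linalg.svd(d2,full_matrices=False); print(p.mean(0),vt[0],np.degrees(np.arctan2(vt[0][1],vt[0][0])),s)
E
python3 -m handwheel '[[[0,0,0],[0,0,50],0],[[0,0,0],[0,0,100],0],[[0,0,0],[0,0,140],0],[[0,0,0],[0,0,170],0],[[0,0,0],[0,0,178],0],[[0,0,0],[-10,0,178],0],[[0,0,0],[-20,0,178],0],[[0,0,0],[-30,0,178],0],[[0,0,0],[-36,0,178],0],[[0,0,0],[-36,0,178],0]]'
```

```text
222
((555.4585571289062, 311.5009460449219), (32.82639694213867, 8.48547649383545), 86.85457611083984)
3372 ((555.126708984375, 308.97430419921875), 33.830135345458984) 39.53248859886705
[554.30072819 310.85362724  33.26069973] [-0.05415743 -0.99853241] -93.10451081300126 [113.53290428  35.6560042 ]
clock: 5.1
tcp_pos: [554.3, 202.7, 22.9]
orientation: [-2.197, 2.245, -0.001]
force: [0.7, -0.5, 0.6]
opening: 0.4
```

```bash
python3 -m handwheel '[[[0,0,0],[-3,0,0],0],[[0,0,0],[-6,0,0],0],[[0,0,0],[-9,0,0],0],[[0,0,0],[-12,0,0],0],[[0,0,0],[-15,0,0],0],[[0,0,0],[-17,0,0],0],[[0,0,0],[-19,0,0],0],[[0,0,0],[-21,0,0],0],[[0,0,0],[-22,0,0],0],[[0,0,0],[-22,0,0],0]]'
```

```text
clock: 6.35
tcp_pos: [554.9, 223.2, 22.8]
orientation: [2.195, -2.247, 0.002]
force: [-0.2, -5.1, 4.5]
opening: 0.3
```

```bash
cat > gap.py <<'E'
from h import *
def gap(name):
    im,d,K,M=cam(name); W=cloud(d,K,M); x,y,z=W[...,0],W[...,1],W[...,2]
    a=[]
    for x0 in (505,580):
        f=W[(x>x0)&(x<x0+25)&(y>195)&(y<275)&(z>53)&(z<66)]; s=W[(x>x0)&(x<x0+25)&(y>230)&(y<395)&(z>35)&(z<45)]
        # face positions via percentiles
        if len(f)<10 or len(s)<10: print(name,x0,len(f),len(s)); continue
        print(name,x0,len(f),"front y",np.percentile(f[:,1],[2,98]).round(1),"side y",np.percentile(s[:,1],[2,98]).round(1))
if __name__=="__main__":
    st(); gap("wrist"); gap("top")
E
python3 gap.py
```

```text
6.35 [554.9 223.2  22.8] [ 2.195e+00 -2.247e+00  2.000e-03] F [-0.2 -5.1  4.5] T [-0.95  0.19  0.03] open 0.3
wrist 505 0 4978
wrist 580 3267 front y [239.3 256.7] side y [262.7 343.2]
top 505 0 180
top 580 0 191
```

```bash
python3 -m handwheel '[[[0,0,0],[-1,0,0],0],[[0,0,0],[-2,0,0],0],[[0,0,0],[-3,0,0],0],[[0,0,0],[-4,0,0],0],[[0,0,0],[-4,0,0],0],[[0,0,0],[-4,0,0],0],[[0,0,0],[-4,0,0],0],[[0,0,0],[-4,0,0],0],[[0,0,0],[-4,0,0],0],[[0,0,0],[-4,0,0],0]]'; python3 gap.py
```

```text
clock: 7.7
tcp_pos: [555.0, 225.6, 22.9]
orientation: [2.193, -2.248, 0.003]
force: [1.3, -10.4, 6.3]
opening: 0.3
7.7 [555.  225.6  22.9] [ 2.193 -2.248  0.003] F [  1.3 -10.4   6.3] T [-1.8   0.28 -0.03] open 0.3
wrist 505 0 4987
wrist 580 3271 front y [241.7 259.1] side y [264.6 345.5]
top 505 0 163
top 580 0 178
```

```bash
python3 -m handwheel '[[[0,0,0],[-1,0,0],0],[[0,0,0],[-2,0,0],0],[[0,0,0],[-3,0,0],0],[[0,0,0],[-3,0,0],0],[[0,0,0],[-3,0,0],0],[[0,0,0],[-3,0,0],0],[[0,0,0],[-3,0,0],0],[[0,0,0],[-3,0,0],0],[[0,0,0],[-3,0,0],0],[[0,0,0],[-3,0,0],0]]'; python3 gap.py
```

```text
clock: 9.05
tcp_pos: [555.1, 225.9, 23.1]
orientation: [2.19, -2.249, 0.006]
force: [-1.9, -17.3, 8.8]
opening: 0.7
9.05 [555.1 225.9  23.1] [ 2.19  -2.249  0.006] F [ -1.9 -17.3   8.8] T [-3.3  0.4  0.1] open 0.7
wrist 505 0 4960
wrist 580 3258 front y [242.2 259.5] side y [265.2 345.8]
top 505 0 162
top 580 0 180
```

```bash
python3 -m handwheel '[[[0,0,0],[10,0,0],0],[[0,0,0],[20,0,-5],0],[[0,0,0],[25,0,-50],0],[[0,0,0],[30,0,-100],0],[[0,0,0],[40,0,-150],0],[[0,0,0],[60,10,-195],0],[[0,0,-5],[100,30,-205],0.3],[[0,0,-10],[150,50,-205],0.55],[[0,0,-15],[200,70,-205],0.55],[[0,0,-18],[250,84,-205],0.55]]'
python3 - <<'E'
from h import *
o=st();print(np.round(o['q'],2))
gp=__import__('gap'); gp.gap("top")
im,d,K,M=cam("wrist"); cv2.imwrite("pics/w2.png",im); W=cloud(d,K,M)
for n,z0,z1 in (("stand",82,93),("handle",165,182)):
    m=(abs(W[...,0]-469)<60)&(abs(W[...,1]+46)<60)&(W[...,2]>z0)&(W[...,2]<z1); p=W[m]; print(n,len(p),len(p)>9 and cv2.minAreaRect(p[:,:2].astype(np.float32)),len(p)>9 and np.median(p[:,2]))
E
```

```text
clock: 10.4
tcp_pos: [464.1, -17.8, 228.0]
orientation: [-2.523, 1.87, 0.001]
force: [0.8, -0.7, 0.5]
opening: 36.0
10.4 [464.1 -17.8 228. ] [-2.523e+00  1.870e+00  1.000e-03] F [ 0.8 -0.7  0.5] T [-0.07  0.07 -0.04] open 36.0
[-0.66  0.35  0.77  2.2  -0.36  0.72 -0.92]
top 505 69 front y [242.1 257.9] side y [266.8 384.4]
top 580 63 front y [241.2 257.1] side y [265.6 381.5]
stand 3208 ((470.26861572265625, -46.93857192993164), (73.89335632324219, 59.86338424682617), 16.48093032836914) 88.14974451211265
handle 1749 ((470.3993225097656, -46.8012580871582), (36.17745590209961, 24.08932876586914), 17.265827178955078) 173.34459292947255
```

View pics/w2.png

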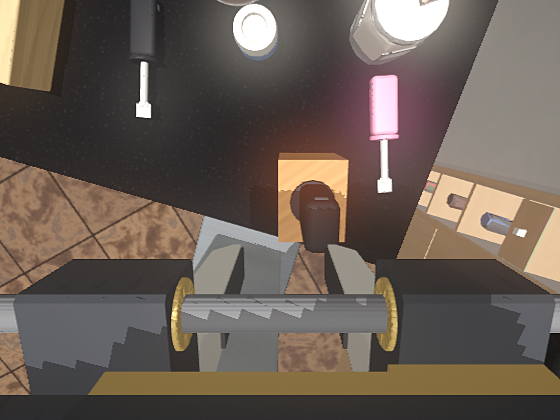

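```bash
python3 -m handwheel '[[[0,0,0],[10,1,0],0.55],[[0,0,0],[20,1,0],0.55],[[0,0,0],[27,2,10],0.55],[[0,0,0],[27,2,20],0.55],[[0,0,0],[27,2,20],0.55],[[0,0,0],[27,2,20],0.55],[[0,0,0],[27,2,20],0.55],[[0,0,0],[27,2,20],0.55],[[0,0,0],[27,2,20],0.55],[[0,0,0],[27,2,20],0.55]]'
cat > dtool.py <<'E'
import sys
from h import *
o=st(); R=Ro.from_rotvec(o["orientation"]).as_matrix(); print("yaw",np.degrees(np.arctan2(R[1,0],R[0,0])).round(2),"shift",(R.T@(np.array(eval(sys.argv[1]))-o["tcp_pos"])).round(1), "z tilt",R[:,2].round(4))
E
python3 dtool.py "[470.3,-46.9,108]"
```

```text
clock: 11.75
tcp_pos: [471.1, -43.3, 207.7]
orientation: [-2.521, 1.875, -0.0]
force: [-0.1, 0.2, -0.6]
opening: 51.4
11.75 [471.1 -43.3 207.7] [-2.521  1.875 -0.   ] F [-0.1  0.2 -0.6] T [-0.    0.12  0.05] open 51.4
yaw -73.28 shift [ 3.2  1.8 99.7] z tilt [ 2.e-04  1.e-04 -1.e+00]
```

```bash
python3 -m handwheel '[[[0,0,0],[3,2,10],0.55],[[0,0,0],[3,2,40],0.55],[[0,0,0],[3,2,70],0.55],[[0,0,0],[3,2,90],0.55],[[0,0,0],[3,2,100],0.55],[[0,0,0],[3,2,100],0.55],[[0,0,0],[3,2,100],0.2],[[0,0,0],[3,2,100],0.1],[[0,0,0],[3,2,100],0.1],[[0,0,0],[3,2,100],0.1]]' 50; python3 dtool.py "[470.3,-46.9,108]"
```

```text
clock: 13.0
tcp_pos: [470.3, -46.7, 108.0]
orientation: [-2.52, 1.874, -0.001]
force: [-1.4, 0.3, 6.1]
opening: 24.3
13.0 [470.3 -46.7 108. ] [-2.520e+00  1.874e+00 -1.000e-03] F [-1.4  0.3  6.1] T [0.02 0.24 0.03] open 24.3
yaw -73.27 shift [0.2 0.  0. ] z tilt [ 9.e-04  1.e-04 -1.e+00]
```

```bash
python3 -m handwheel '[[[0,0,0],[0,0,-20],0.1],[[0,0,0],[0,0,-50],0.1],[[0,0,0],[0,0,-80],0.1],[[0,0,0],[0,0,-105],0.1],[[0,0,0],[0,0,-115],0.1],[[0,0,-10],[-15,-9,-115],0.1],[[0,0,-20],[-50,-29,-115],0.1],[[0,0,-30],[-95,-55,-115],0.1],[[0,0,-40],[-143,-82,-115],0.1],[[0,0,-50],[-191,-110,-115],0.1]]'; python3 dtool.py "[554.5,310,200]"
```

```text
clock: 14.25
tcp_pos: [520.1, 169.5, 222.0]
orientation: [3.079, -0.625, -0.001]
force: [1.6, 0.1, -1.9]
opening: 23.4
14.25 [520.1 169.5 222. ] [ 3.079e+00 -6.250e-01 -1.000e-03] F [ 1.6  0.1 -1.9] T [-0.13  0.05  0.04] open 23.4
yaw -22.95 shift [ -23.1 -142.8   21.9] z tilt [-9.e-04 -1.e-04 -1.e+00]
```

```bash
python3 -m handwheel '[[[0,0,-7],[-8,-45,0],0.1],[[0,0,-14],[-16,-85,0],0.1],[[0,0,-20],[-20,-120,0],0.1],[[0,0,-20],[-23,-140,0],0.1],[[0,0,-20],[-23,-142,20],0.1],[[0,0,-20],[-23,-142,50],0.1],[[0,0,-20],[-23,-142,62],0.1],[[0,0,-20],[-23,-142,62],0.1],[[0,0,-20],[-23,-142,62],0.1],[[0,0,-20],[-23,-142,62],0.1]]'; python3 dtool.py "[554.5,310,160]"
python3 - <<'E'
from h import *
im,d,K,M=cam("wrist"); cv2.imwrite("pics/w3.png",im); W=cloud(d,K,M)
im2,d2,K2,M2=cam("scene"); cv2.imwrite("pics/s3.png",cv2.resize(im2[130:290,180:360],None,fx=3.5,fy=3.5))
R=np.hypot(W[...,0]-554.2,W[...,1]-309.2)
dm=(R<45)&(W[...,2]>35)&(W[...,2]<43)&(im.max(2).astype(int)-im.min(2)<30); q=W[dm][:,:2].astype(np.float32); print(dm.sum(),cv2.minEnclosingCircle(q))
E
```

```text
clock: 15.5
tcp_pos: [555.9, 307.4, 161.6]
orientation: [-3.139, 0.091, -0.002]
force: [0.7, -0.3, -0.3]
opening: 24.2
15.5 [555.9 307.4 161.6] [-3.139e+00  9.100e-02 -2.000e-03] F [ 0.7 -0.3 -0.3] T [-0.1   0.06  0.04] open 24.2
yaw -3.31 shift [-1.5 -2.5  1.6] z tilt [ 1.3e-03  9.0e-04 -1.0e+00]
3236 ((554.8947143554688, 308.76568603515625), 32.49445343017578)
```

View pics/w3.png

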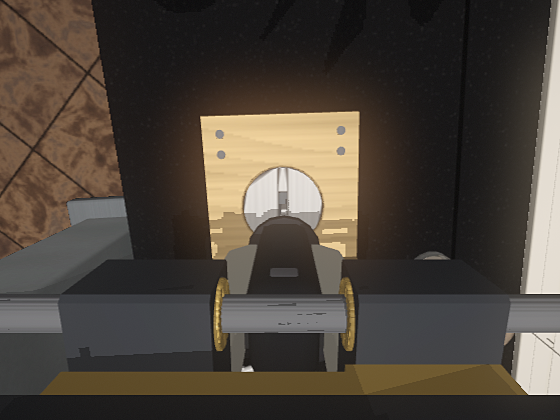

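```bash
python3 - <<'E'
from h import *
im,d,K,M=cam("wrist"); W=cloud(d,K,M)
R=np.hypot(W[...,0]-554.9,W[...,1]-308.8)
m=(R<18)&(W[...,2]<36)&(W[...,2]>28); p=W[m]; print(m.sum(),cv2.minAreaRect(p[:,:2].astype(np.float32)),p.mean(0))
s=W[(abs(W[...,0]-554)<75)&(W[...,1]>280)&(W[...,1]<400)&(W[...,2]>37)&(W[...,2]<43)]
y=p[:,1]
for a in range(308,326,3):
    q=p[(y>a)&(y<a+3)]; 
    if len(q): print(a,len(q),q[:,0].min().round(1),q[:,0].max().round(1))
# driver: blade visible? points between z 55 and 140
im2,d2,K2,M2=cam("top"); W2=cloud(d2,K2,M2)
h=W2[(abs(W2[...,0]-555)<40)&(abs(W2[...,1]-308)<40)&(W2[...,2]>60)&(W2[...,2]<100)]; print(len(h))
E
python3 dtool.py "[554.9,308.8,160]"
```

```text
117 ((554.9844360351562, 310.27838134765625), (19.450353622436523, 6.005723476409912), 86.55900573730469) [554.74499359 313.40821235  31.07620584]
308 13 551.9 558.0
311 31 552.1 558.2
314 26 552.2 558.4
317 30 552.4 558.5
320 1 552.6 552.6
0
15.7 [555.5 307.4 161.1] [-3.14e+00  9.00e-02 -1.00e-03] F [ 0.6  0.2 -1.7] T [-0.05  0.1  -0.03] open 23.6
yaw -3.28 shift [-0.7 -1.4  1.1] z tilt [ 6.e-04  4.e-04 -1.e+00]
```

```bash
python3 -m handwheel '[[[0,0,0],[-0.5,-1.4,5],0.1],[[0,0,0],[-0.5,-1.4,12],0.1],[[0,0,0],[-0.5,-1.4,20],0.1],[[0,0,0],[-0.5,-1.4,24],0.1],[[0,0,0],[-0.5,-1.4,27],0.1],[[0,0,0],[-0.5,-1.4,29],0.1],[[0,0,0],[-0.5,-1.4,31],0.1],[[0,0,0],[-0.5,-1.4,33],0.1],[[0,0,0],[-0.5,-1.4,34],0.1],[[0,0,0],[-0.5,-1.4,34],0.1]]'; python3 dtool.py "[554.9,308.8,127]"
```

```text
clock: 16.95
tcp_pos: [555.0, 308.7, 126.6]
orientation: [3.14, -0.09, 0.0]
force: [-0.1, -0.1, -1.6]
opening: 23.6
16.95 [555.  308.7 126.6] [ 3.14 -0.09  0.  ] F [-0.1 -0.1 -1.6] T [-0.04  0.08  0.01] open 23.6
yaw -3.28 shift [-0.1 -0.1 -0.4] z tilt [ 0. -0. -1.]
```

```bash
python3 -c "
from h import *
print(np.round(r.get_obs()['q'],2))"; python3 -m handwheel '[[[0,0,5],[0,0,0],0.1],[[0,0,10],[0,0,0],0.1],[[0,0,15],[0,0,0],0.1],[[0,0,20],[0,0,0],0.1],[[0,0,25],[0,0,0],0.1],[[0,0,30],[0,0,0],0.1],[[0,0,35],[0,0,0],0.1],[[0,0,40],[0,0,0],0.1],[[0,0,45],[0,0,0],0.1],[[0,0,45],[0,0,0],0.1]]' 60; python3 dtool.py "[554.9,308.8,126.6]"; python3 -c "
from h import *
print(np.round(r.get_obs()['q'],2))"
```

```text
[-0.8   0.62  0.31  1.91 -0.3   0.66 -0.37]
clock: 18.2
tcp_pos: [555.3, 308.5, 126.7]
orientation: [2.867, -1.284, 0.001]
force: [0.8, -2.0, -1.7]
opening: 23.8
18.2 [555.3 308.5 126.7] [ 2.867e+00 -1.284e+00  1.000e-03] F [ 0.8 -2.  -1.7] T [-0.52 -0.22  0.09] open 23.8
yaw -48.24 shift [-0.4  0.1  0.1] z tilt [ 7.e-04 -6.e-04 -1.e+00]
[-0.94  0.66  0.54  1.91 -0.51  0.7  -0.94]
```

```bash
python3 -m handwheel '[[[0,0,5],[0,0,0],0.1],[[0,0,10],[0,0,0],0.1],[[0,0,15],[0,0,0],0.1],[[0,0,20],[0,0,0],0.1],[[0,0,25],[0,0,0],0.1],[[0,0,30],[0,0,0],0.1],[[0,0,35],[0,0,0],0.1],[[0,0,39],[0,0,0],0.1],[[0,0,42],[0,0,0],0.1],[[0,0,42],[0,0,0],0.1]]'; python3 dtool.py "[554.9,308.8,126.6]"
python3 - <<'E'
from h import *
import gap
print(np.round(r.get_obs()['q'],2))
gap.gap("top"); gap.gap("wrist")
im,d,K,M=cam("wrist"); cv2.imwrite("pics/w4.png",im)
E
```

```text
clock: 19.45
tcp_pos: [555.1, 308.2, 126.7]
orientation: [2.218, -2.224, 0.001]
force: [-0.1, -3.5, -0.6]
opening: 23.7
19.45 [555.1 308.2 126.7] [ 2.218e+00 -2.224e+00  1.000e-03] F [-0.1 -3.5 -0.6] T [-1.02  0.04  0.23] open 23.7
yaw -90.16 shift [-0.6  0.2  0.1] z tilt [ 2.e-04 -8.e-04 -1.e+00]
[-1.06  0.72  0.75  1.92 -0.7   0.78 -1.48]
top 505 69 front y [247.4 263. ] side y [266.3 293.4]
top 580 23 front y [251.8 262.4] side y [265.5 271.1]
wrist 505 2 342
wrist 580 1089 front y [245.8 263.1] side y [264.5 380.6]
```

View pics/w4.png

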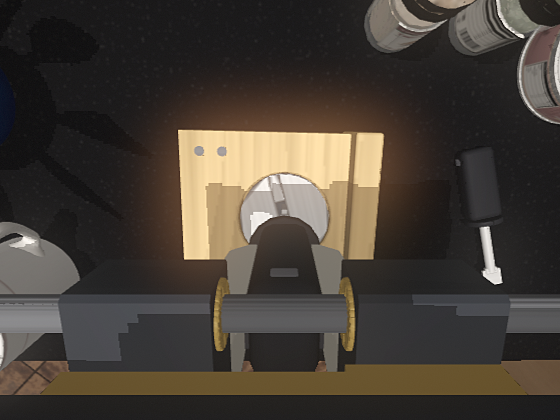

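```bash
python3 -m handwheel '[[[0,0,2],[0,0,0],0.1],[[0,0,4],[0,0,0],0.1],[[0,0,6],[0,0,0],0.1],[[0,0,7],[0,0,0],0.1],[[0,0,7],[0,0,0],0.1],[[0,0,7],[0,0,0],0.1],[[0,0,7],[0,0,0],0.1],[[0,0,7],[0,0,0],0.1],[[0,0,7],[0,0,0],0.1],[[0,0,7],[0,0,0],0.1]]'; python3 dtool.py "[554.9,308.8,126.6]"
python3 - <<'E'
from h import *
import gap
gap.gap("top"); gap.gap("wrist")
im,d,K,M=cam("wrist"); W=cloud(d,K,M); cv2.imwrite("pics/w5.png",im)
R=np.hypot(W[...,0]-554.9,W[...,1]-308.8)
m=(R<18)&(W[...,2]<37)&(W[...,2]>28); p=W[m]; print(m.sum(),cv2.minAreaRect(p[:,:2].astype(np.float32)),p.mean(0))
E
```

```text
clock: 20.85
tcp_pos: [555.1, 308.2, 126.7]
orientation: [2.074, -2.359, 0.001]
force: [0.4, -4.5, 1.8]
opening: 23.9
20.85 [555.1 308.2 126.7] [ 2.074e+00 -2.359e+00  1.000e-03] F [ 0.4 -4.5  1.8] T [-1.77  0.07  0.26] open 23.9
yaw -97.36 shift [-0.6  0.3  0.1] z tilt [ 3.e-04 -8.e-04 -1.e+00]
top 505 56 front y [247.5 263.2] side y [266.3 295.8]
top 580 25 front y [246.4 262.4] side y [265.3 271. ]
wrist 505 207 front y [247.  264.7] side y [264.5 278.6]
wrist 580 1099 front y [245.6 263. ] side y [264.6 380.5]
70 ((562.093017578125, 309.8311767578125), (11.400964736938477, 7.600676536560059), 9.094216346740723) [562.74922098 311.15167704  31.98808786]
```

```bash
python3 -m handwheel '[[[0,0,-4],[0,0,0],0.1],[[0,0,-8],[0,0,0],0.1],[[0,0,-8],[0,0,0],0.1],[[0,0,-8],[0,0,-5],0.1],[[0,0,-8],[0,0,-12],0.1],[[0,0,-8],[0,0,-30],0.1],[[0,0,-12],[0,0,-60],0.1],[[0,0,-18],[0,0,-85],0.1],[[0,0,-24],[0,0,-96],0.1],[[0,0,-24],[0,0,-96],0.1]]'
python3 - <<'E'
from h import *
import gap
gap.gap("top"); gap.gap("wrist")
im,d,K,M=cam("wrist"); W=cloud(d,K,M); cv2.imwrite("pics/w6.png",im)
R=np.hypot(W[...,0]-554.9,W[...,1]-308.8)
m=(R<18)&(W[...,2]<36)&(W[...,2]>28); p=W[m]; print(m.sum(),cv2.minAreaRect(p[:,:2].astype(np.float32)),p.mean(0))
E
python3 dtool.py "[470.3,-46.7,222]"
```

```text
clock: 22.25
tcp_pos: [555.4, 309.4, 224.7]
orientation: [-2.518, 1.874, 0.0]
force: [-0.0, 0.2, -1.4]
opening: 23.9
top 505 69 front y [247.4 263.2] side y [266.2 284.9]
top 580 21 front y [254.2 262.3] side y [265.4 278.8]
wrist 505 173 front y [247.6 264.7] side y [269.7 383.6]
wrist 580 537 front y [245.6 263. ] side y [264.6 380.7]
154 ((554.3324584960938, 308.72808837890625), (23.841842651367188, 6.867544651031494), 7.217343330383301) [554.75490472 308.7924879   31.24658927]
22.4 [554.6 308.9 222.5] [ 2.519e+00 -1.877e+00 -1.000e-03] F [-0.9 -0.1 -1.7] T [-0.    0.18  0.  ] open 23.9
yaw -73.39 shift [316.7 182.4   0.5] z tilt [-5.e-04  1.e-04 -1.e+00]
```

View pics/w6.png

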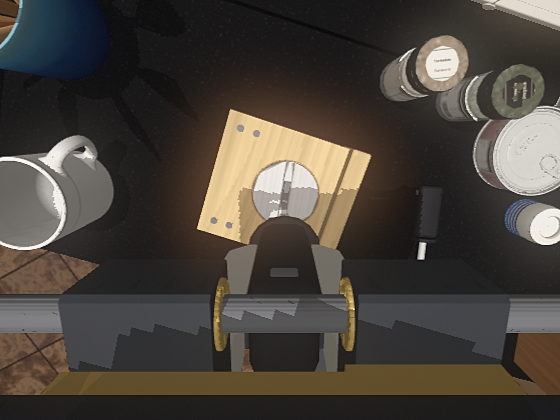

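```bash
python3 -m handwheel '[[[0,0,0],[20,12,0],0.1],[[0,0,0],[60,35,0],0.1],[[0,0,0],[110,63,0],0.1],[[0,0,0],[160,92,0],0.1],[[0,0,0],[210,121,0],0.1],[[0,0,0],[260,150,0],0.1],[[0,0,0],[295,170,0],0.1],[[0,0,0],[310,179,0],0.1],[[0,0,0],[316.5,182.5,0],0.1],[[0,0,0],[316.5,182.5,0],0.1]]'; python3 dtool.py "[470.3,-46.7,108]"
```

```text
clock: 23.65
tcp_pos: [471.3, -46.5, 222.5]
orientation: [2.521, -1.875, -0.0]
force: [-0.2, 0.4, -1.5]
opening: 24.0
23.65 [471.3 -46.5 222.5] [ 2.521 -1.875 -0.   ] F [-0.2  0.4 -1.5] T [0.05 0.11 0.03] open 24.0
yaw -73.27 shift [ -0.    1.  114.5] z tilt [-3.e-04  1.e-04 -1.e+00]
```

```bash
python3 - <<'E'
from h import *
import gap
gap.gap("top")
im,d,K,M=cam("top"); W=cloud(d,K,M)
m=(abs(W[...,0]-469)<50)&(abs(W[...,1]+46)<50)&(W[...,2]>250)&(W[...,2]<320); print("above",m.sum())
cv2.imwrite("pics/s7.png",cv2.resize(cam("scene")[0][200:400,230:430],None,fx=3,fy=3))
x,y,z=W[...,0],W[...,1],W[...,2]
# column profile between boards in scaled picture
for x0 in (500,590):
    q=W[(x>x0)&(x<x0+15)&(y>255)&(y<272)]; q=q[np.argsort(q[:,1])]; print(np.round(q[:24,1:],0).tolist())
E
python3 dtool.py "[470.3,-46.7,108]"
```

```text
top 505 69 front y [247.4 263.1] side y [267.2 384.3]
top 580 64 front y [246.4 262.3] side y [265.7 381.9]
above 22
[[255.0, 61.0], [255.0, 60.0], [255.0, 62.0], [255.0, 57.0], [255.0, 57.0], [255.0, 59.0], [258.0, 64.0], [258.0, 63.0], [258.0, 63.0], [258.0, 62.0], [258.0, 62.0], [258.0, 57.0], [260.0, 63.0], [261.0, 63.0], [261.0, 60.0], [261.0, 58.0], [261.0, 60.0], [261.0, 58.0], [263.0, 63.0], [263.0, 63.0], [263.0, 61.0], [263.0, 62.0], [263.0, 63.0], [263.0, 57.0]]
[[257.0, 62.0], [257.0, 62.0], [257.0, 59.0], [257.0, 62.0], [257.0, 56.0], [259.0, 65.0], [260.0, 59.0], [260.0, 62.0], [260.0, 59.0], [260.0, 61.0], [262.0, 64.0], [262.0, 61.0], [262.0, 61.0], [262.0, 58.0], [262.0, 62.0], [265.0, 46.0], [265.0, 43.0], [265.0, 42.0], [266.0, 38.0], [266.0, 40.0], [268.0, 45.0], [268.0, 46.0], [268.0, 46.0], [268.0, 41.0]]
23.8 [471.5 -45.7 222.4] [ 2.522 -1.872 -0.   ] F [-0.1  0.2 -1.5] T [-0.01  0.13  0.01] open 23.9
yaw -73.17 shift [  0.6   1.4 114.4] z tilt [-3.e-04 -0.e+00 -1.e+00]
```

View pics/s7.png

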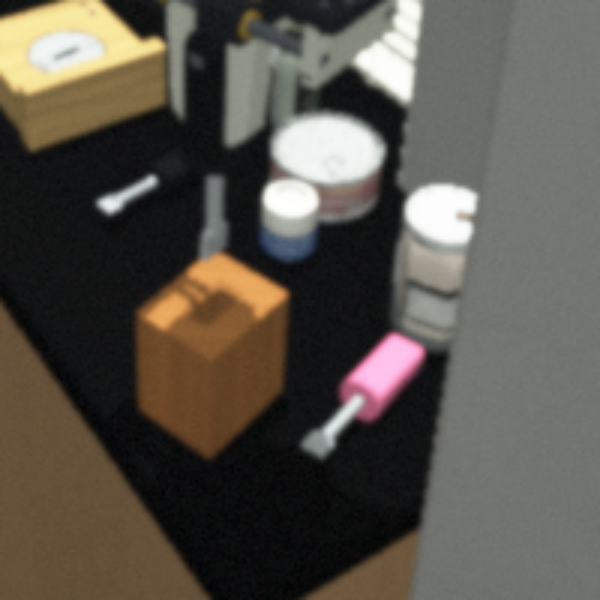

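The boards are flush, and the slot has turned about 81°. Both look-alikes now lie flat; they were already down in the wrist view at t≈3.75 s, before any contact. The driver hangs above the stand hole, so I'm inserting it.

```bash
python3 -m handwheel '[[[0,0,0],[0.3,1,10],0.1],[[0,0,0],[0.3,1,20],0.1],[[0,0,0],[0.3,1,27],0.1],[[0,0,0],[0.3,1,32],0.1],[[0,0,0],[0.3,1,38],0.1],[[0,0,0],[0.3,1,46],0.1],[[0,0,0],[0.3,1,54],0.1],[[0,0,0],[0.3,1,62],0.1],[[0,0,0],[0.3,1,70],0.1],[[0,0,0],[0.3,1,70],0.1]]'; python3 dtool.py "[470.3,-46.7,108]"
```

```text
clock: 25.05
tcp_pos: [470.0, -47.5, 152.1]
orientation: [2.52, -1.875, -0.001]
force: [0.2, 0.4, -1.4]
opening: 23.8
25.05 [470.  -47.5 152.1] [ 2.520e+00 -1.875e+00 -1.000e-03] F [ 0.2  0.4 -1.4] T [-0.    0.17 -0.03] open 23.8
yaw -73.3 shift [-0.7 -0.6 44.1] z tilt [-1.e-03 -1.e-04 -1.e+00]
```

```bash
python3 -m handwheel '[[[0,0,0],[-0.5,-0.4,8],0.1],[[0,0,0],[-0.5,-0.4,16],0.1],[[0,0,0],[-0.5,-0.4,24],0.1],[[0,0,0],[-0.5,-0.4,32],0.1],[[0,0,0],[-0.5,-0.4,38],0.1],[[0,0,0],[-0.5,-0.4,42],0.1],[[0,0,0],[-0.5,-0.4,44],0.1],[[0,0,0],[-0.5,-0.4,44],0.1],[[0,0,0],[-0.5,-0.4,44],0.1],[[0,0,0],[-0.5,-0.4,44],0.1]]'; python3 dtool.py "[470.3,-46.7,108]"
```

```text
clock: 26.3
tcp_pos: [470.7, -46.8, 108.8]
orientation: [-2.521, 1.875, -0.0]
force: [-0.8, -0.6, -1.6]
opening: 23.8
26.3 [470.7 -46.8 108.8] [-2.521  1.875 -0.   ] F [-0.8 -0.6 -1.6] T [-0.03  0.11  0.03] open 23.8
yaw -73.28 shift [-0.2  0.3  0.8] z tilt [ 3.e-04  0.e+00 -1.e+00]
```

```bash
python3 -m handwheel '[[[0,0,0],[0,0,1],0.1],[[0,0,0],[0,0,1],0.1],[[0,0,0],[0,0,1],0.3],[[0,0,0],[0,0,1],0.5],[[0,0,0],[0,0,1],0.5],[[0,0,0],[0,0,1],0.5],[[0,0,0],[0,0,-15],0.5],[[0,0,0],[0,0,-50],0.5],[[0,0,0],[0,0,-90],0.5],[[0,0,0],[0,0,-120],0.5]]'; python3 -m handwheel '[[[0,0,0],[-40,0,-15],0.5],[[0,0,0],[-80,0,-15],0.5],[[0,0,0],[-100,0,-15],0.5],[[0,0,0],[-100,0,-15],0.5],[[0,0,0],[-100,0,-15],0.5],[[0,0,0],[-100,0,-15],0.5],[[0,0,0],[-100,0,-15],0.5],[[0,0,0],[-100,0,-15],0.5],[[0,0,0],[-100,0,-15],0.5],[[0,0,0],[-100,0,-15],0.5]]'
python3 - <<'E'
from h import *
import gap
st(); gap.gap("top")
im,d,K,M=cam("top"); W=cloud(d,K,M); cv2.imwrite("pics/t8.png",cv2.resize(im[150:290,180:420],None,fx=3.3,fy=3.3))
for n,z0,z1 in (("stand",80,96),("handle",160,185)):
    m=(abs(W[...,0]-469)<60)&(abs(W[...,1]+46)<50)&(W[...,2]>z0)&(W[...,2]<z1); p=W[m]; print(n,len(p),len(p)>9 and cv2.minAreaRect(p[:,:2].astype(np.float32)),len(p)>9 and np.median(p[:,2]))
cv2.imwrite("pics/s8.png",cv2.resize(cam("scene")[0][180:400,220:420],None,fx=2.7,fy=2.7))
E
```

```text
clock: 27.55
tcp_pos: [470.6, -47.0, 230.0]
orientation: [-2.52, 1.875, -0.001]
force: [0.1, -0.2, -0.1]
opening: 46.6
clock: 28.8
tcp_pos: [441.8, 48.9, 243.6]
orientation: [-2.521, 1.875, -0.0]
force: [-0.4, 0.2, 0.4]
opening: 46.6
28.8 [441.8  48.9 243.6] [-2.521  1.875 -0.   ] F [-0.4  0.2  0.4] T [-0.01  0.15 -0.01] open 46.6
top 505 70 front y [247.4 263.1] side y [268.8 384.5]
top 580 66 front y [246.4 262.3] side y [265.7 382. ]
stand 0 False False
handle 0 False False
```

View pics/s8.png

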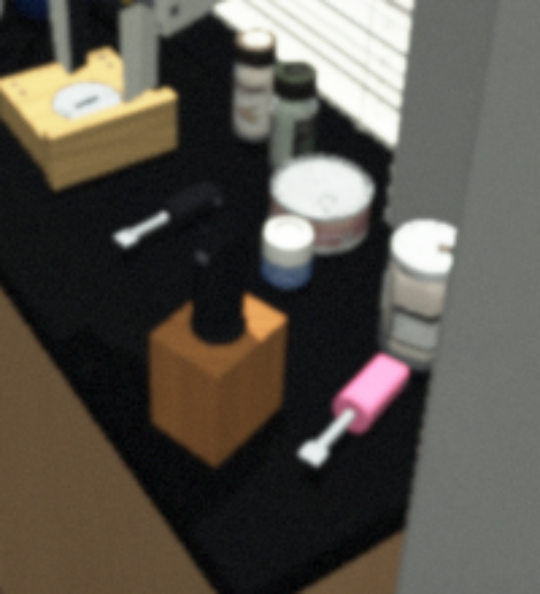

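View pics/t8.png

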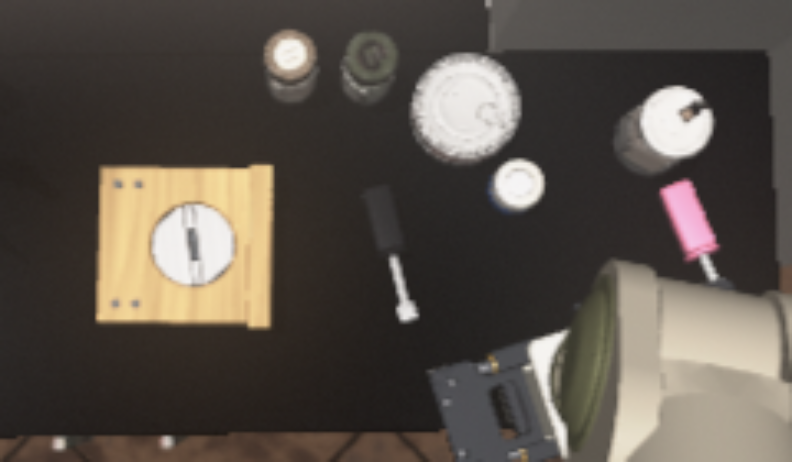

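The driver is upright in the stand with its flange down. The boards are tight, the disc is turned, the bystanders are in place and the robot is clear. Handing in.

```bash
python3 -c "
from h import *
st(); print(r.close_job())"
```

```text
28.95 [441.8  49.  243.7] [-2.521  1.875 -0.   ] F [-0.3 -0.3 -0.7] T [ 0.    0.15 -0.05] open 46.5
the job is handed in; nothing more can be done
None
```

The front panel is drawn tight against the side panel, the screwdriver is back in its stand, and I handed the job in at about 29 s of the 64 s. The system gave no verdict.

**What I did:**
- I pushed the panel home with shut fingers until it stopped hard at about 17 N, leaving a gap of roughly 5 mm.
- I gripped the black screwdriver from the stand and seated it in the slot. I then turned the disc clockwise until the slot had moved about 81° (about 1.4 rad).
- That drew the panel in a further 5.3 mm.
- I lowered the screwdriver back to within 1 mm of its original height, then released it and moved the arm clear.

**Last checks:**
- In the pictures the boards show no visible gap, although the depth reading along the joint is too coarse to measure the gap to better than about 2 mm.
- The screwdriver stands upright with its flange on the block, and the force on the gripper is near zero.
- The jars, tin and egg cup look unmoved. The mug was not in the last pictures, but the gripper never came near it.

**What failed or disagreed:**
- **Stand check:** the final top-camera measurement of the stand and handle returned no points because the arm blocked the view. The seating therefore rests on the scene picture and the release height.
- **Look-alikes:** the pink and the small black screwdrivers, upright in the first picture, were lying flat by the first wrist picture at about 3.75 s, before the robot had reached down. They seem to have toppled on their own, and I left them there.

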